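# Release the ratchet clamp on the seed box

## Task

Two ratchet box clamps stand on the seed-store bench: one holds a wooden seed box, the other a blue tub. Release the one with the wooden box: flip its red pawl lever right over so that the ratchet lets go, then slide the jaw back away from the box to the end of its travel and leave both so. Leave the box standing where it is, and do not touch the clamp with the blue tub.

Things in the scene. Friction and masses are not known exactly. Their poses are not given: they have to be found in the camera images.
- pawl (a joint): red pawl lever of the clamp with the wooden box: hinge on a vertical pivot, 0 = engaged in the rack (jaw cannot go back), 0.9 rad = fully flipped, free; grows counterclockwise from above. Starts between 0 and 0.08 and stays where it is left (about 1 N at the knob moves it); the ratchet lets go past about 0.2 rad
- jaw (a joint): sliding jaw of that clamp: 0 m = up against the wooden box, 0.075 m = end of its travel, away from the box. It starts between 0 and 0.006, drags with about 3 N friction and stays where it is left. With the pawl engaged it stops at about 0.009
- pawl_knob (a point): centre of the upright red knob on the pawl lever: 18 mm diameter, 50 mm above the bench, top 20 mm higher, flat lever 26 mm lower. In the clamp's axes (see jaw_handle) the pivot lies +26 mm x, +54 mm y from it at joint 0; flipping 0.9 rad swings it 52 mm in the clamp's +x to the same y, bulging 6 mm to -y midway. Axes turn with the lever, at 0 equal to the clamp's
- jaw_handle (a point): centre of the upright black handle on the aluminium jaw: 20 mm diameter, 94 mm above the bench, top 24 mm higher, jaw plate (90 mm wide, 14 thick) 30 mm lower. x axis = clamp's x, the way the jaw slides back from the box (joint jaw grows); z up. With both joints 0 the pawl knob stands 73 mm to +x and 89 mm to -y of it
- seed_box_center (a point): centre of the loose wooden seed box, 100 (clamp x) x 84 x 58 mm, 0.6 kg, paper label on its lid, standing on the clamp's 12 mm thick grey base between a fixed aluminium end stop and the jaw; its top is 70 mm above the bench
- tub_clamp: the other clamp, same build, with a blue tub in it; not to be touched. Origin: underside centre of its 340 x 100 mm base, x along its length the way its jaw slides back, z up; tallest part its handle, to 118 mm. On both clamps the handle at jaw 0 lies 29 mm to -x of the base's centre
Things that resemble listed ones, but are neither listed nor needed, are in the scene too. What is shaped like the part that bears seed_box_center but turquoise is not meant.

How it is judged:
By the outcome, as a careful person would: the job done as asked, in the order asked, and still so for the second after the job is handed in, with the robot touching nothing.
It also fails if it takes over 48 s, if anything falls off the work surface, if the arm or the gripper's body presses on something with over 40 N, if the wrist force passes 120 N, or if a joint passes its speed limit or range.

## Robot

A 6-joint arm with a two-finger parallel gripper is mounted at the origin on the work surface. World frame = base frame: x ahead of the robot, y to its left, z up, the work surface at z = 0. Lengths are in m, angles in rad, forces in N, time in s.
With the tool pointing down it reaches from about 0.35 to 0.975 m from the base axis. Payload 4.9 kg.
Tool frame: the origin (TCP) lies at the very end of the fingers, on their centre line; the grasp point (between the pads) lies 19 mm behind it; z points along the fingers, y is the line along which they close (so a half turn about z gives the same grasp; the last joint's range is limited). The gripper opens to 85 mm and grips with 20 to 120 N. Pads are 22 mm wide; open, the fingers measure 114 mm over their backs; the gripper's body (76 mm by 85 mm) begins 54 mm behind the grasp point. The pads swing forward as they close: fully open they stand 13 mm farther back than shut.
Start: joints at [1.116, 0.053, 1.613, -0, 1.476, -0.119], TCP at [0.206, 0.59, 0.231] pointing down, gripper open.
Joint ranges: [-3.01, 3.01], [-1.01, 2.22], [0.06, 2.58], [-1.02, 4.17], [0.09, 2.62], [-3.14, 3.14]. Speed limits (rad/s): [2.57, 2.57, 3.14, 3.14, 3.14, 3.14].

## Interface

Orientations are given as a 3x3 rotation matrix whose columns are the frame's x, y, z axes.
In Python, from workcell import arm, effector, ik, capture, order gives the robot as it stands. Calls block until the motion is done:
- arm.move_ptp(position, orientation): joint-space move of the TCP to a pose.
- arm.movel(position, vel=0.15, rot=None): straight line of the TCP; rot=None keeps the orientation; vel is the mean speed in m/s.
- arm.move_j(angles): joint-space move.
- effector.grip(opening): finger opening in m; the grip force is fixed at half the most; returns when the fingers have stopped.
- arm.pause(seconds).
- ik(position, orientation): joint angles nearest the present ones, or None.
- arm.get_obs(): the state.
- capture(name): name is "scene" or "top" or "wrist"; returns a dict with "frame" (480x640x3 uint8, red, green, blue), "mtx" (3x3 intrinsics, pixels), "camera_from_world" (4x4, takes a point from world to camera coordinates). Camera axes: x right, y down, z forward; pixel columns grow to the right and rows downward; lengths in m; the calibration is good to about 2 mm. A picture is of the moment at which its call begins. There is no depth.
A pose or a line that the arm cannot do raises arm.Unreachable and nothing moves.
- order.sign_off(): hands the job in; it is judged then, once.
The state is a dict: "time": time; "joint_pos": joint angles; "qvel": joint speeds; "joint_efforts": joint torques, N m; "tool_pos": TCP position; "eef_rot": TCP orientation; "ft_force": force on the tool from outside, world axes, zero at the start; "wrist_torque": the same for the moment, N m; "opening": finger opening in m; "gripper_force": force on a finger pad.
Only numpy, scipy, OpenCV 4.12 (cv2) and the standard library are available. Lean on these libraries where they do the work, as an engineer would, in place of code of your own. Each camera call takes 0.05 s, during which the arm holds its last target. There are 200 camera calls.

## Working session

There is one attempt and no reset: what is moved stays moved. The work goes in short steps, each a Python script; the robot and the scene stay as the last script left them, time stands still between calls to the robot, and variables do not carry over. Pictures are saved under pics/ and viewed, at most 10 in all, crops included, and the job is handed in when it is done.

```bash
mkdir -p pics; python3 - <<'E'
from workcell import *
import cv2,numpy as np
for n in("scene","top"):
    c=capture(n);cv2.imwrite(f"pics/{n}0.png",c["frame"][:,:,::-1]);np.savez(f"{n}0.npz",**c)
    T=c["camera_from_world"];print(n,c["mtx"].tolist(),(-T[:3,:3].T@T[:3,3]).round(3))
E
```

```text
scene [[484.9556418150421, 0.0, 319.76001488939016], [0.0, 484.9556418150421, 237.69324925512663], [0.0, 0.0, 1.0]] [0.766 0.383 0.689]
top [[531.0353956903392, 0.0, 315.68434318862666], [0.0, 531.0353956903392, 248.8882282811007], [0.0, 0.0, 1.0]] [ 0.351 -0.038  0.96 ]
```

View pics/top0.png

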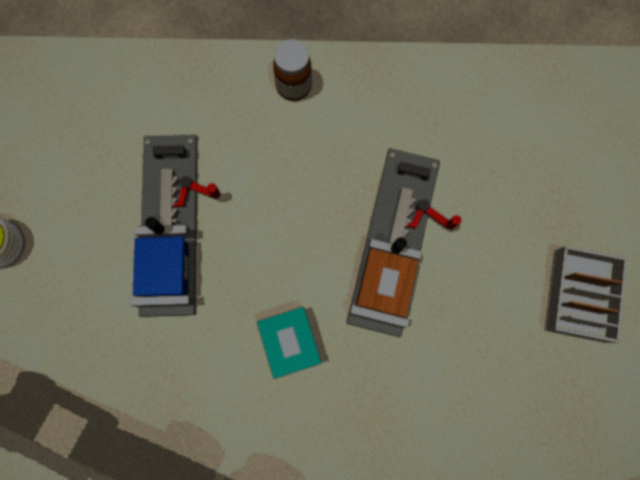

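View pics/scene0.png

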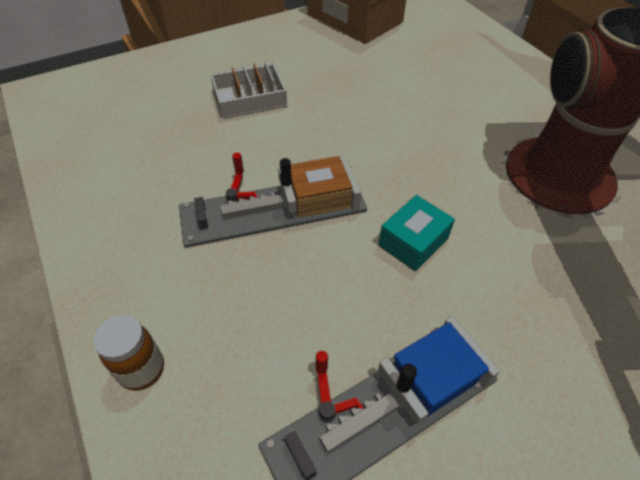

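Top view: the wooden-box clamp is on the right. Its knob is near (456,221), its handle near (399,244), and its base corners near (390,149), (440,160), (348,322) and (401,335). Scene view: the knob is near (238,158) and the handle near (286,165). The clamp's x axis points up in the top image.

```bash
cat >h.py <<'E'
import numpy as np,cv2
def ray(c,p,z):
    T=np.array(c["camera_from_world"]);R=T[:3,:3];o=-R.T@T[:3,3]
    d=R.T@np.linalg.solve(c["mtx"],[p[0],p[1],1]);return o+d*(z-o[2])/d[2]
def proj(c,P):
    q=c["camera_from_world"]@np.append(P,1);q=c["mtx"]@q[:3];return q[:2]/q[2]
def tri(c1,p1,c2,p2):
    P=[c["mtx"]@c["camera_from_world"][:3] for c in(c1,c2)]
    X=cv2.triangulatePoints(P[0],P[1],np.float64(p1),np.float64(p2)).ravel();return X[:3]/X[3]
def blob(c,kind,near,rad=40):
    f=c["frame"];h=cv2.cvtColor(f,cv2.COLOR_RGB2HSV)
    m=(((h[...,0]<6)|(h[...,0]>174))&(h[...,1]>200)&(h[...,2]>90)) if kind=="red" else h[...,2]<42
    m=m.astype(np.uint8);n,l,s,ce=cv2.connectedComponentsWithStats(m)
    best=[i for i in range(1,n) if s[i,4]>25 and np.hypot(*(ce[i]-near))<rad]
    return [(s[i].tolist(),ce[i].round(1).tolist()) for i in best],l
E
python3 - <<'E'
from h import *
t=dict(np.load("top0.npz"));s=dict(np.load("scene0.npz"))
for c,n,k,h in((t,"t",(440,215),(399,245)),(s,"s",(238,170),(286,170))):
    print(n,"red",blob(c,"red",k)[0],"blk",blob(c,"blk",h,25)[0])
# base: dark grey contour min rect
h=cv2.cvtColor(t["frame"],cv2.COLOR_RGB2HSV)
C=[ray(t,p,.012) for p in((390,149),(440,160),(401,335),(348,322))];C=np.array(C)
print(C.round(3).tolist(),"sides",[np.linalg.norm(C[i]-C[i-1]).round(3) for i in range(4)])
x=(C[0]+C[1]-C[2]-C[3]);print("yaw",np.degrees(np.arctan2(x[1],x[0])),"ctr",C.mean(0))
print("knob top",ray(t,(456,221),.06),"tri knob",tri(t,(457,220),s,(238,157)))
print("handle",ray(t,(399,245),.094),"tri",tri(t,(399,245),s,(286,171)))
for c,n in((t,"top"),(s,"scene")):
    p=(425,225) if n=="top" else (265,180)
    cv2.imwrite(f"pics/{n}c.png",cv2.resize(c["frame"][p[1]-50:p[1]+50,p[0]-65:p[0]+65,::-1],None,fx=6,fy=6,interpolation=2)) 
E
python3 -c "
import cv2,numpy as np
cv2.imwrite('pics/both.png',np.vstack([cv2.resize(cv2.imread('pics/%s.png'%n),(390,300)) for n in('topc','scenec')]))"
```

```text
t red [([427, 208, 21, 17, 133], [436.5, 215.8]), ([408, 210, 15, 17, 98], [416.1, 218.7]), ([452, 216, 9, 8, 53], [456.0, 219.7])] blk [([392, 238, 15, 16, 167], [398.7, 245.3])]
s red [([234, 154, 6, 5, 28], [236.5, 156.0]), ([232, 174, 10, 15, 85], [236.7, 180.6]), ([237, 192, 19, 5, 60], [245.7, 194.1])] blk [([280, 159, 12, 27, 234], [285.3, 172.4])]
[[0.721, -0.179, 0.012], [0.701, -0.273, 0.012], [0.376, -0.195, 0.012], [0.397, -0.101, 0.012]] sides [np.float64(0.334), np.float64(0.096), np.float64(0.335), np.float64(0.096)]
yaw -13.565602108007482 ctr [ 0.54865759 -0.18704609  0.012     ]
knob top [ 0.57193908 -0.28581465  0.06      ] tri knob [ 0.57231932 -0.28647048  0.06142603]
handle [ 0.52113572 -0.18009068  0.094     ] tri [ 0.52116362 -0.1801325   0.09257766]
```

View pics/both.png

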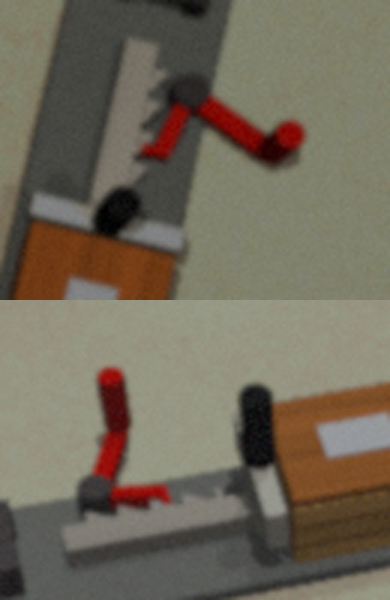

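```bash
cat >>h.py <<'E'
YAW=np.radians(-13.57)
def rot(a=0,flip=0):
    a=YAW+a+np.pi*flip;u=np.array([np.cos(a),np.sin(a),0]);k=np.array([0,0,1.])
    return np.column_stack([np.cross(u,-k),u,-k])
UX=np.array([np.cos(YAW),np.sin(YAW),0]);UY=np.array([-UX[1],UX[0],0])
E
python3 - <<'E'
from h import *;from workcell import *
print(arm.get_obs()["time"])
K=np.array([.572,-.286,.17])
for f in(0,1):
    for a in(0,.9):
        q=ik(K,rot(a,f));print(f,a,None if q is None else np.round(q,2))
f=min((0,1),key=lambda f:max(abs(ik(K,rot(a,f))[5]) for a in(0,.9)))
print("flip",f);arm.move_ptp(K,rot(0,f));effector.grip(.05)
o=arm.get_obs();print(o["time"],o["tool_pos"],o["opening"])
c=capture("wrist");np.savez("w0.npz",**c);cv2.imwrite("pics/w0.png",c["frame"][:,:,::-1])
print("knob exp",proj(c,[.572,-.286,.07]),"handle top",proj(c,[.521,-.180,.118]))
E
```

```text
0.1
0 0 [-0.58  0.13  1.63 -0.    1.38 -0.34]
0 0.9 [-0.58  0.13  1.63 -0.    1.38 -1.24]
1 0 [-0.58  0.13  1.63 -0.    1.38  2.8 ]
1 0.9 [-0.58  0.13  1.63 -0.    1.38  1.9 ]
flip 0
3.8667 [ 0.57202289 -0.28593486  0.16999622] 0.050047227524119074
knob exp [323.47989183 237.80595769] handle top [164.58988787  76.82743896]
```

View pics/w0.png

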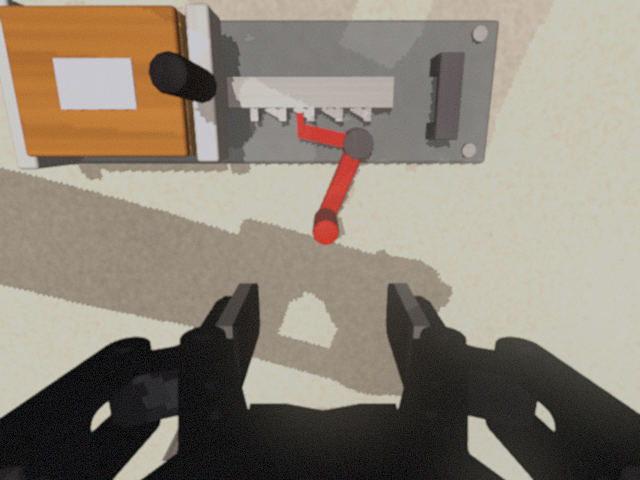

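The wrist view shows the knob top at (326,232) and the handle top at (170,73). Both are within a few mm of the predictions, and the base edges run parallel to the image rows, so the yaw is right. Next I grip the knob and flip it.

```bash
python3 - <<'E'
from h import *;from workcell import *
c=dict(np.load("w0.npz"))
K=ray(c,(326,232),.07);H=ray(c,(170,73),.118);print("knob",K,"handle",H, "in clamp",(K-H)@UX,(K-H)@UY)
K[2]=.037;np.savez("kh.npz",K=K,H=H)
P=K+.026*UX+.054*UY
arm.movel(K+[0,0,.05]);arm.movel(K,.1)
o=arm.get_obs();print(o["ft_force"].round(1) if hasattr(o["ft_force"],"round") else o["ft_force"])
effector.grip(.0)
o=arm.get_obs();print("grip",o["opening"],o["gripper_force"],np.round(o["ft_force"],1))
for a in np.linspace(.15,.9,6):
    d=K-P;q=P+np.array([np.cos(a)*d[0]-np.sin(a)*d[1],np.sin(a)*d[0]+np.cos(a)*d[1],0])
    arm.movel(q,.08,rot=rot(a));o=arm.get_obs();F=np.array(o["ft_force"])
    print(round(a,2),F.round(1),round(o["opening"],4))
    if np.linalg.norm(F)>30:break
print(o["time"])
effector.grip(.05);t=arm.get_obs()["tool_pos"];arm.movel(np.array(t)+[0,0,.12],.2)
c=capture("wrist");np.savez("w1.npz",**c);cv2.imwrite("pics/w1.png",c["frame"][:,:,::-1]);print(arm.get_obs()["time"])
a=.9;d=K-P;print("knob at .9",proj(c,[*(P+np.array([np.cos(a)*d[0]-np.sin(a)*d[1],np.sin(a)*d[0]+np.cos(a)*d[1],0]))[:2],.07]),"pivot",proj(c,[*P[:2],.03]))
E
```

```text
knob [ 0.57449621 -0.28260155  0.07      ] handle [ 0.52401873 -0.17901733  0.118     ] in clamp 0.07337264493135434 -0.08884886804768034
[-0.4 -0.4  0.2]
grip 0.016138102618126142 58.42943072319031 [-0.8 -0.2  3.8]
0.15 [-0.6  2.1  4.9] 0.0164
0.3 [1.2 4.  6.3] 0.0167
0.45 [0.5 5.  6.8] 0.0166
0.6 [0.3 5.6 7.1] 0.0162
0.75 [-0.5  6.4  8.1] 0.016
0.9 [-4.8  1.9  7.8] 0.0163
7.4667
8.6833
knob at .9 [323.98639367 246.6385841 ] pivot [362.24521244 153.43541087]
```

View pics/w1.png

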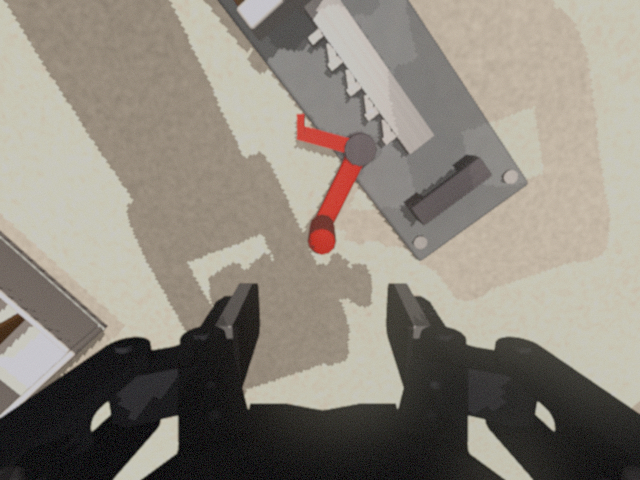

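The pawl is fully flipped. The knob is at (321,240), about where 0.9 rad should put it, and the force change on the last step points to the end stop. Next is the jaw.

```bash
python3 - <<'E'
from h import *;from workcell import *
H=np.load("kh.npz")["H"];H[2]=.085
arm.move_ptp(H+[0,0,.09],rot(0));arm.movel(H,.1)
print(np.round(arm.get_obs()["ft_force"],1));effector.grip(0)
o=arm.get_obs();F0=np.array(o["ft_force"]);print("grip",o["opening"],F0.round(1))
s=0
for s in list(np.arange(.011,.067,.011))+list(np.arange(.069,.084,.0015)):
    arm.movel(H+s*UX,.06);o=arm.get_obs();F=np.array(o["ft_force"])-F0
    print(round(s,4),F.round(1),round((np.array(o["tool_pos"])-H)@UX,4),round(o["opening"],4))
    if -F@UX>14:break
effector.grip(.05);t=arm.get_obs()["tool_pos"];arm.movel(np.array(t)+[0,0,.12],.2)
arm.move_j([.9]+list(arm.get_obs()["joint_pos"][1:]))
print(arm.get_obs()["time"])
c=capture("top");cv2.imwrite("pics/top1.png",c["frame"][:,:,::-1]);np.savez("top1.npz",**c)
E
```

```text
[-0.  -0.1  0.2]
grip 0.018460607388919553 [-2.9  0.6  5.5]
0.011 [ 4.6 -0.7 -0.2] 0.0122 0.0185
0.022 [ 3.9 -0.7 -0.8] 0.023 0.0181
0.033 [ 5.  -0.5 -0.2] 0.034 0.0185
0.044 [ 3.6  0.3 -0. ] 0.045 0.0186
0.055 [ 4.8 -0.9 -0.2] 0.056 0.0184
0.066 [ 4.9 -1.2 -0.1] 0.067 0.019
0.069 [ 2.4 -1.2  2.2] 0.0695 0.0181
0.0705 [2.4 0.8 1.8] 0.0707 0.0185
0.072 [0.5 0.5 1.8] 0.0722 0.0186
0.0735 [-1.2  1.1  3.1] 0.073 0.0184
0.075 [-7.7  1.3  7.8] 0.0731 0.0181
0.0765 [-13.3   3.5  11.9] 0.0731 0.0185
0.078 [-19.8   5.   15. ] 0.0731 0.0187
18.7167
```

View pics/top1.png

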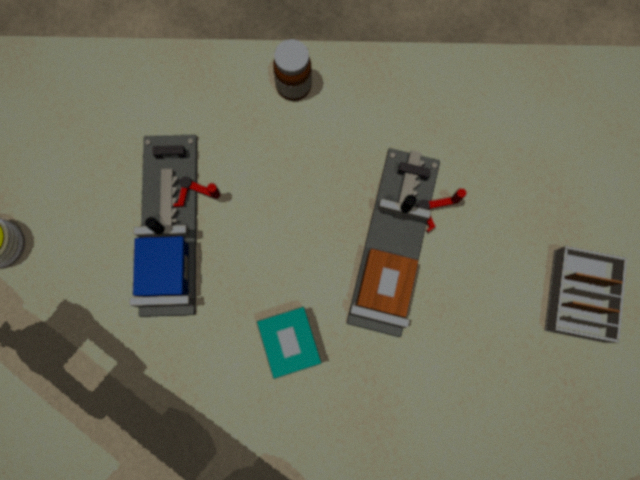

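The jaw is against its stop and the box hasn't moved. I'll check the pawl angle numerically.

```bash
python3 - <<'E'
from h import *;from workcell import *
c0=dict(np.load("top0.npz"));c=dict(np.load("top1.npz"));w0=dict(np.load("w0.npz"));w1=dict(np.load("w1.npz"))
print(blob(c0,"red",(456,220),12)[0],blob(c,"red",(461,195),12)[0])
K,H=(np.load("kh.npz")[k] for k in"KH");P=K+.026*UX+.054*UY
for a in(.6,.7,.8,.9):
    d=K-P;q=P+np.array([np.cos(a)*d[0]-np.sin(a)*d[1],np.sin(a)*d[0]+np.cos(a)*d[1],0]);q[2]=.07
    print(a,proj(c,q),proj(w1,q))
K[2]=.07;print(0,proj(c0,K))
def knobtop(w,near):
    f=cv2.cvtColor(w["frame"],cv2.COLOR_RGB2HSV);m=(((f[...,0]<6)|(f[...,0]>174))&(f[...,1]>180)&(f[...,2]>170)).astype(np.uint8)
    n,l,s,ce=cv2.connectedComponentsWithStats(m);return [(s[i].tolist(),ce[i].round(1).tolist()) for i in range(1,n) if s[i,4]>80]
for w in(w0,w1):print(knobtop(w,0))
for w,p in((w0,(326,232)),(w1,(321,240))):
    r=ray(w,p,.07)-P;print(r@UX,r@UY,np.arctan2(r@UY,r@UX)-np.arctan2(-.054,-.026))
E
```

```text
[([452, 216, 9, 8, 53], [456.0, 219.7])] [([457, 190, 8, 7, 44], [460.8, 192.8])]
0.6 [462.63737301 199.91406091] [299.57051925 230.65544955]
0.7 [462.63191909 196.59073304] [307.20962338 236.79862274]
0.8 [462.28329907 193.27488439] [315.37281874 242.13824604]
0.9 [461.59619127 189.99945705] [323.98639367 246.6385841 ]
0 [455.63490095 218.16989155]
[([298, 115, 48, 31, 514], [320.8, 134.1]), ([322, 154, 37, 58, 735], [340.6, 181.6]), ([314, 221, 24, 23, 379], [325.4, 232.6])]
[([298, 118, 15, 24, 83], [304.4, 130.1]), ([313, 130, 34, 21, 249], [330.5, 140.1]), ([318, 160, 43, 60, 924], [339.0, 190.1]), ([311, 229, 24, 24, 426], [322.2, 240.6])]
-0.025999999999999978 -0.05399999999999999 4.440892098500626e-16
0.021701182516091773 -0.05273890714067856 0.8390898016365718
```

The pawl reads about 0.84 to 0.9 rad. Time allows a gentle regrip to push it firmly to its stop.

```bash
python3 - <<'E'
from h import *;from workcell import *
K=np.load("kh.npz")["K"];K[2]=.037;P=K+.026*UX+.054*UY;d=K-P
def at(a):return P+np.array([np.cos(a)*d[0]-np.sin(a)*d[1],np.sin(a)*d[0]+np.cos(a)*d[1],0])
arm.move_ptp(at(.85)+[0,0,.12],rot(.85));arm.movel(at(.85),.12);effector.grip(0)
o=arm.get_obs();F0=np.array(o["ft_force"]);print("grip",o["opening"],F0.round(1),o["time"])
for a in np.arange(.87,1.02,.025):
    arm.movel(at(a),.03,rot=rot(a));o=arm.get_obs();F=np.array(o["ft_force"])-F0
    t=np.cross([0,0,1],at(a)-P);t/=np.linalg.norm(t);r=np.array(o["tool_pos"])-P
    print(round(a,3),round(F@t,1),"tool ang",round(np.arctan2(r@UY,r@UX)-np.arctan2(-.054,-.026),3))
    if F@t<-12:break
effector.grip(.05);arm.movel(np.array(arm.get_obs()["tool_pos"])+[0,0,.14],.2)
arm.move_j([.9]+list(arm.get_obs()["joint_pos"][1:]))
c=capture("top");print(arm.get_obs()["time"],blob(c,"red",(461,195),12)[0],blob(c,"blk",(409,203),15)[0],blob(dict(np.load("top1.npz")),"blk",(409,203),15)[0])
cv2.imwrite("pics/top2.png",c["frame"][:,:,::-1])
E
```

```text
grip 0.01661897616706786 [-0.6  0.5  4. ] 23.4083
0.87 -0.7 tool ang 0.879
0.895 -3.5 tool ang 0.884
0.92 -7.8 tool ang 0.889
0.945 -14.2 tool ang 0.884
28.9333 [([457, 190, 8, 7, 45], [460.8, 192.8])] [([380, 195, 46, 29, 377], [405.9, 209.1])] [([381, 195, 47, 29, 393], [407.2, 208.9])]
```

View pics/top2.png

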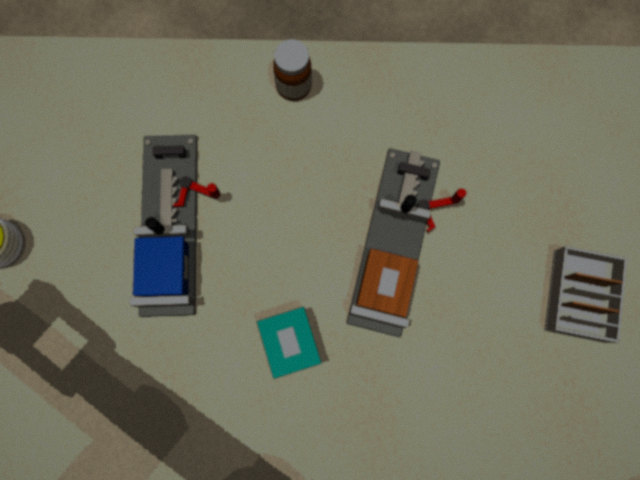

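The top view shows the knob at (461,193), held at its stop, and the jaw fully back with its handle at (409,203). The box and the tub clamp are unchanged, so I'm handing in.

```bash
python3 -c "
from workcell import *
print(order.sign_off())"
```

```text
the job is handed in; nothing more can be done
None
```

The job is handed in: the wooden-box clamp's pawl is flipped to its end stop and its jaw slid back to the end of its travel, with the box still standing in place and the tub clamp untouched, at about 29 s on the robot's clock.

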